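# Set a wooden panel in the spring-jaw finishing holder

## Task

Pull the top drawer of the low chest open, take out the long wooden panel and set it in the spring-jaw holder on the bench: push one end into a slot so that its sprung jaw gives way, lower the other end into the facing slot, and let go so that the springs centre the panel. It must end flat on the ledges under both lips, square between the jaws and in the middle of their width, with nothing touching it but the holder; leave the short offcut in the drawer and do not knock the other things about.

Things in the scene. Friction and masses are not known exactly. Their poses are not given: they have to be found in the camera images.
- chest: Low wooden bench chest, 260 deep x 300 wide x 130 mm high, fixed to the bench, two drawers one above the other. Origin: centre of its underside; -x points out of its front, the way the drawers pull. Top drawer, inside: 215 mm front to back, 258 mm wide, walls 33 mm high, floor 75 mm above the bench; its front board rises to 119 mm above the bench.
- chest_drawer0_handle (a point): Middle of the top drawer's handle: a level round steel bar 11 mm thick, 120 mm long, 35 mm out from the drawer's front, on two thin posts 51 mm either side of its middle, about 96 mm above the bench (34 mm below the chest's top). -x points out of the chest, the way it pulls; y runs along the bar.
- chest_drawer0 (a joint): How far the top drawer is open, m: 0 closed, stop at about 0.18. Friction about 1 N. Open 0.14 or more, the panel's middle is clear of the chest's top.
- panel_mid (a point): Centre of the long panel: pale wood, 130 mm long (its x) x 60 mm wide (y) x 9 mm thick (z up), about 50 g, a thin dark ring on its face. It starts flat in the left or right half of the top drawer (0.06 m from the drawer's middle line, give or take 6 mm), its length front to back, up to 0.1 rad askew.
- offcut_mid (a point): Centre of the short offcut that stays in the drawer: same wood, 70 x 60 x 9 mm, lying in the other half of the top drawer.
- holder_mid (a point): Mid-point between the jaws of the spring-jaw holder, at ledge height, 65 mm above the bench; x runs from jaw A to jaw B, y along the jaws' width, z up. The holder is fixed to the bench: dark board 330 x 104 x 18 mm, end blocks with spring barrels 76 mm high, two guide rods along x (y = +-30 mm, tops 30 mm above the bench), two facing jaws. Seated, the panel's centre is 4.5 mm above this point.
- slot_a (a point): Jaw A (aluminium, 78 mm wide), on the holder's -x side: middle of its slot's back wall, at ledge height; moves with the jaw; axes as the holder's, slot open to +x. The slot: below, a ledge reaching 16 mm from the back wall; above, a lip overhanging 6 mm, flat top 22 mm above the ledge, underside sloping from 16 mm above the ledge at its tip to 10 mm at the back wall.
- slot_b (a point): Jaw B, on the holder's +x side: the same, mirrored, slot open to -x. At rest the back walls are 122 mm apart and the lips' tips 110 mm, so the 130 mm panel goes in only with one end raised while the other is under its lip, pushing that jaw back 15 mm or more so that the raised end passes the other lip. Seated, both jaws are pushed back about 4 mm.
- jaw_a (a joint): How far jaw A is pushed back outward, m: 0 at rest, stop at 0.022. Spring: about 3 N to start moving, then 0.35 N per mm (about 9 N at 18 mm), damped.
- jaw_b (a joint): The same for jaw B.
- cone: Bystander: foot of a dark turned wooden cone, 62 mm across, 97 mm high, behind the holder.
- bud_vase: Bystander: foot of a pale turned vase, 74 mm across, 90 mm high, behind the holder.
- turned_box: Bystander: foot of a turned lidded box, 72 mm across, 81 mm high, between holder and chest, farther from the robot.
- wax_tin: Bystander: underside of a flat round metal tin, 80 mm across, 36 mm high, nearer to the robot.
- calipers: Bystander: underside of digital calipers, 205 mm long (x), 12 mm high, flat on the bench between robot and holder.
- driver: Bystander: underside of a wooden-handled screwdriver, 190 mm long (x), 26 mm high, lying at the right.
- sand_block: Bystander: underside of a cork sanding block, 55 x 95 mm, 29 mm high, on the chest's top.

How it is judged:
By the outcome, as a careful person would: the job done as asked, in the order asked, and still so for the second after the job is handed in, with the robot touching nothing.
It also fails if it takes over 51 s, if anything falls off the work surface, if the arm or the gripper's body presses on something with over 40 N, if the wrist force passes 120 N, or if a joint passes its speed limit or range.

## Robot

A 6-joint arm with a two-finger parallel gripper is mounted at the origin on the work surface. World frame = base frame: x ahead of the robot, y to its left, z up, the work surface at z = 0. Lengths are in m, angles in rad, forces in N, time in s.
With the tool pointing down it reaches from about 0.3 to 0.875 m from the base axis. Payload 6.4 kg.
Tool frame: the origin (TCP) lies between the finger pads; the fingertips stand 14 mm ahead of it and the grasp point (between the pads) lies 5 mm behind it; z points along the fingers, x is the direction in which the jaws open and shut, and the axes are right-handed (so a half turn about z gives the same grasp; the last joint's range is limited). The gripper opens to 85 mm and grips with 20 to 120 N. Pads are 22 mm wide; open, the fingers measure 114 mm over their backs; the gripper's body (76 mm by 85 mm) begins 54 mm behind the grasp point. The pads swing forward as they close: fully open they stand 13 mm farther back than shut.
Start: joints at [0.956, 0.181, 1.607, -0, 1.354, -0.206], TCP at [0.229, 0.528, 0.211] pointing down, gripper open.
Joint ranges: [-2.99, 2.99], [-0.89, 2.07], [0.3, 2.58], [-1.14, 4.28], [0, 2.63], [-3.12, 3.12]. Speed limits (rad/s): [2.57, 2.57, 3.01, 3.14, 3.14, 3.14].

## Interface

Orientations are given as a 3x3 rotation matrix whose columns are the frame's x, y, z axes.
In Python, from rig import ctrl gives the robot as it stands. The module is installed in compiled form; this text tells all that it offers. Calls block until the motion is done:
- ctrl.move_ptp(position, orientation): joint-space move of the TCP to a pose.
- ctrl.movel(position, vel=0.15, rotation=None): straight line of the TCP; rotation=None keeps the orientation; vel is the mean speed in m/s.
- ctrl.movej(angles): joint-space move.
- ctrl.move_gripper(opening, effort=None): finger opening in m; effort is the grip in N (None keeps the last); returns when the fingers have stopped.
- ctrl.pause(seconds).
- ctrl.ik(position, orientation): joint angles nearest the present ones, or None.
- ctrl.sense(): the state.
- ctrl.read_camera(name): name is "scene" or "top" or "wrist"; returns a dict with "color" (420x560x3 uint8, blue, green, red), "depth" (420x560 float32, m along the optical axis (not along the pixel's ray), 0 where there is no reading), "camera_matrix" (3x3 intrinsics, pixels), "k1" (the pictures are not rectified: a ray, as slopes to the right and down, at radius r is drawn at 1 + k1 r^2 times it, then the intrinsics apply), "rvec" (rotation vector, rad) and "tvec" (3), from world to camera coordinates, as OpenCV has them. Camera axes: x right, y down, z forward; pixel columns grow to the right and rows downward; lengths in m; the calibration is good to about 2 mm. A picture is of the moment at which its call begins.
A pose or a line that the arm cannot do raises ctrl.IKError and nothing moves.
- ctrl.close_job(): hands the job in, once; it reports no verdict.
The state is a dict: "time_s": time; "q": joint angles; "dq": joint speeds; "effort": joint torques, N m; "position": TCP position; "eef_rot": TCP orientation; "wrist_force": force on the tool from outside, world axes, zero at the start; "moment": the same for the moment, N m; "opening": finger opening in m.
Only numpy, scipy, OpenCV 4.12 (cv2) and the standard library are available. Lean on these libraries where they do the work, as an engineer would, in place of code of your own. Each camera call takes 0.05 s, during which the arm holds its last target.

## Working session

There is one attempt and no reset: what is moved stays moved. The work goes in short steps, each a Python script; the robot and the scene stay as the last script left them, time stands still between calls to the robot, and variables do not carry over. Pictures are saved under pics/ and viewed, and the job is handed in when it is done.

```bash
ls; mkdir -p pics; cat > h.py <<'E'
import numpy as np, cv2
from rig import ctrl
def grab(name,tag=None):
    c=ctrl.read_camera(name)
    np.savez(f'{tag or name}.npz',**{k:np.array(v) for k,v in c.items()})
    cv2.imwrite(f'pics/{tag or name}.png',c['color']); return c
def load(tag): return dict(np.load(f'{tag}.npz'))
def ray(c,u,v):
    K=c['camera_matrix'];k1=float(c['k1'])
    D=np.array([k1,0,0,0,0.])
    p=cv2.undistortPoints(np.array([[[u,v]]],float),K,D)[0,0]
    R=cv2.Rodrigues(np.array(c['rvec'],float))[0]
    t=np.array(c['tvec'],float).ravel()
    return -R.T@t, R.T@np.array([p[0],p[1],1.])
def atz(c,u,v,z):
    o,d=ray(c,u,v); return o+d*(z-o[2])/d[2]
def atd(c,u,v):
    o,d=ray(c,u,v); return o+d*float(np.median(c['depth'][int(v)-1:int(v)+2,int(u)-1:int(u)+2]))
def proj(c,P):
    return cv2.projectPoints(np.array(P,float).reshape(-1,3),np.array(c['rvec'],float),np.array(c['tvec'],float),c['camera_matrix'],np.array([float(c['k1']),0,0,0,0]))[0][:,0]
def crop(c,u0,v0,u1,v1,s,name):
    im=cv2.resize(c['color'][v0:v1,u0:u1],None,fx=s,fy=s,interpolation=cv2.INTER_CUBIC); cv2.imwrite(f'pics/{name}.png',im)
E
python3 - <<'E'
from h import *
for n in('scene','top','wrist'):
    c=grab(n,n+'0'); print(n,np.array(c['tvec']).ravel(),c['k1'],ray(c,280,210))
s=ctrl.sense();print(s['time_s'],s['position'],s['eef_rot'],s['opening'],s['wrist_force'])
E
```

```text
pics
scene [ 0.50689146 -0.11612921  1.37849009] -0.08586143303133437 (array([0.93783787, 0.50387033, 1.0184472 ]), array([-0.33995771, -0.52107445, -0.78312305]))
top [-0.07843058  0.5847905   1.33884132] -0.1119442275532704 (array([ 0.2860848, -0.0828274,  1.4324533]), array([ 0.20358256, -0.00366491, -0.97916234]))
wrist [-0.57310447 -0.04121195  0.38053726] 0.005908927975891954 (array([0.15254852, 0.55929889, 0.37265193]), array([ 0.28072091, -0.13552412, -0.95026499]))
0.15 [0.22828917 0.52726651 0.21048387] [[ 3.97529721e-01  9.17588964e-01 -7.83187792e-04]
 [ 9.17588360e-01 -3.97530390e-01 -1.09085914e-03]
 [-1.31230125e-03 -2.84995074e-04 -9.99999098e-01]] 0.08515029034839443 [0.12996652 0.70224728 0.60992986]
```

View pics/top0.png

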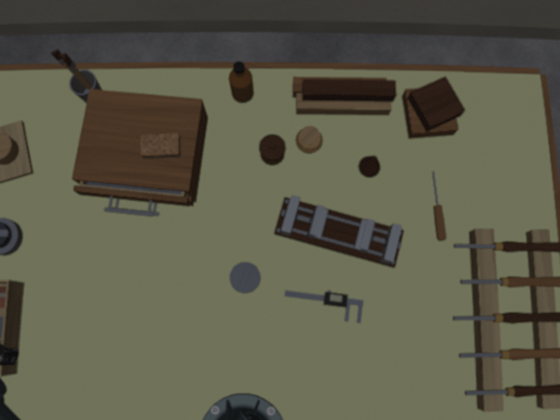

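View pics/scene0.png

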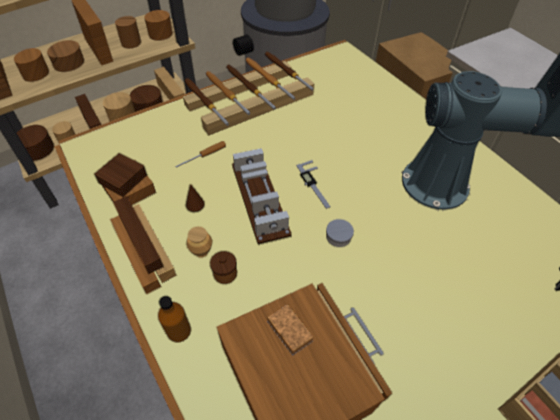

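The top view shows the chest at (140,148) with its handle at (132,210), the holder at (340,231), the tin at (245,277) and the calipers at (335,298). I'll enlarge crops of these.

```bash
python3 - <<'E'
from h import *
c=load('top0'); crop(c,65,80,215,225,5,'t_chest'); crop(c,265,185,415,275,5,'t_hold')
c=load('scene0'); crop(c,220,140,300,250,5,'s_hold'); crop(c,215,270,395,420,4,'s_chest')
E
```

```text
(no output)
```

View pics/t_chest.png

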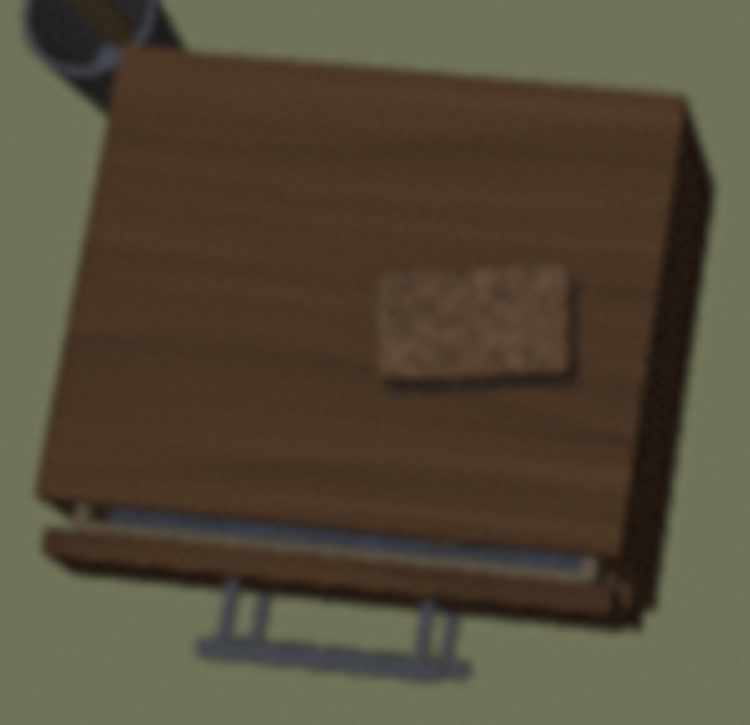

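View pics/t_hold.png

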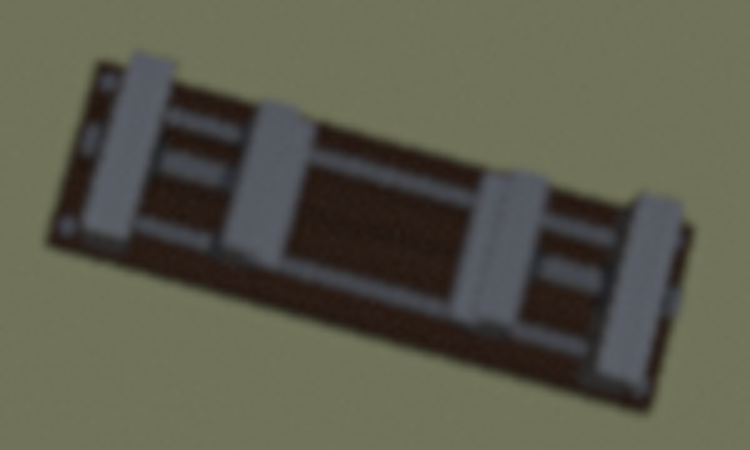

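View pics/s_hold.png

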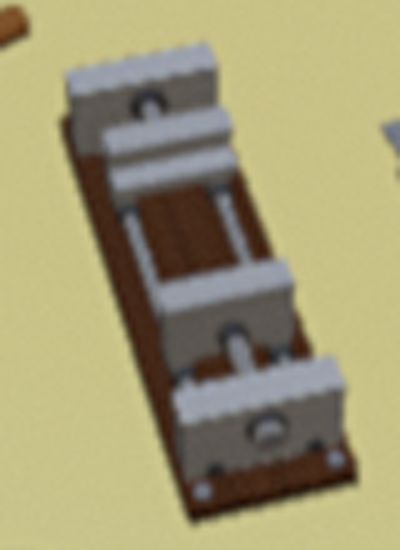

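```bash
python3 - <<'E'
from h import *
c=load('top0'); s=load('scene0')
def q(c,pts,off,k,z): return np.array([atz(c,u/k+off[0],v/k+off[1],z) for u,v in pts])
b=q(c,[(100,62),(693,228),(648,412),(48,243)],(265,185),5,.018)
print('board',b.round(4),b.mean(0), np.linalg.norm(b[0]-b[1]),np.linalg.norm(b[1]-b[2]),np.linalg.norm(b[2]-b[3]))
for e in (b[1]-b[0],b[2]-b[3]): print(np.degrees(np.arctan2(e[1],e[0])))
for n,p in(('blkL',[(133,53),(176,58),(128,240),(82,230)]),('blkR',[(640,193),(684,203),(642,387),(597,378)])):
    m=q(c,p,(265,185),5,.076);print(n,m.mean(0))
for n,p in(('jawL',[(262,98),(318,120),(280,265),(225,248)]),('jawR',[(488,172),(547,178),(508,330),(455,312)])):
    m=q(c,p,(265,185),5,.087);print(n,m.round(4),m.mean(0))
t=q(c,[(118,48),(685,97),(617,552),(40,495)],(65,80),5,.130)
print('chest',t.round(4),t.mean(0)); 
for e in (t[0]-t[3],t[1]-t[2],t[1]-t[0],t[2]-t[3]): print(np.linalg.norm(e),np.degrees(np.arctan2(e[1],e[0])))
h=q(c,[(198,648),(468,670)],(65,80),5,.098);print('handle',h,h.mean(0),np.linalg.norm(h[0]-h[1]))
# scene board corners
b=q(s,[(66,118),(195,522),(355,480)],(220,140),5,.018);print('sboard',b.round(4),(b[0]+b[2])/2)
for n,p in(('sjawNear',[(160,290),(288,262),(292,282),(163,308)]),('sblkR',[(66,75),(208,43),(218,68),(72,98)])):
    print(n,q(s,p,(220,140),5,.087 if 'jaw' in n else .076).mean(0))
for n,(u,v),z in(('cone',(370,166),.05),('vase',(309,139),.08),('box',(272,149),.08),('tin',(245,277),.036)): print(n,atz(c,u,v,z))
print('cal',atz(c,285,294,.01),atz(c,362,312,.01),'drv',atz(c,434,172,.01),atz(c,441,238,.01))
for uv in((98,0.),):pass
for u,v in((20,100),(90,170),(130,130)):
    print('depth chk',atd(c,65+u,80+v))
E
```

```text
board [[ 0.6145 -0.1012  0.018 ]
 [ 0.5274 -0.4146  0.018 ]
 [ 0.4302 -0.3873  0.018 ]
 [ 0.5169 -0.0744  0.018 ]] [ 0.52225444 -0.24436936  0.018     ] 0.32526452735622063 0.1009375642659855 0.3246544024460444
-105.52555528557585
-105.48020684399899
blkL [ 0.55820282 -0.11579686  0.076     ]
blkR [ 0.48592963 -0.37330289  0.076     ]
jawL [[ 0.5805 -0.1821  0.087 ]
 [ 0.5694 -0.2102  0.087 ]
 [ 0.4955 -0.1905  0.087 ]
 [ 0.5038 -0.1631  0.087 ]] [ 0.53733341 -0.18647143  0.087     ]
jawR [[ 0.5435 -0.2955  0.087 ]
 [ 0.5406 -0.3253  0.087 ]
 [ 0.4637 -0.3037  0.087 ]
 [ 0.4725 -0.2774  0.087 ]] [ 0.50507606 -0.30047545  0.087     ]
chest [[0.8737 0.4146 0.13  ]
 [0.8449 0.1145 0.13  ]
 [0.6042 0.1383 0.13  ]
 [0.6316 0.4324 0.13  ]] [0.73859416 0.27494265 0.13      ]
0.24266763135303454 -4.187509497981184
0.2418707356246709 -5.635093867485252
0.30151599908885174 -95.47288632491096
0.29538860638392866 -95.32997058975639
handle [[0.56055871 0.35526212 0.098     ]
 [0.55058156 0.21628139 0.098     ]] [0.55557013 0.28577175 0.098     ] 0.13933839557878408
sboard [[ 0.5298 -0.4085  0.018 ]
 [ 0.6208 -0.0882  0.018 ]
 [ 0.5279 -0.0643  0.018 ]] [ 0.52882482 -0.23642828  0.018     ]
sjawNear [ 0.54412552 -0.1784456   0.087     ]
sblkR [ 0.49286794 -0.36719318  0.076     ]
cone [ 0.69412333 -0.3246938   0.05      ]
vase [ 0.75694845 -0.16210495  0.08      ]
box [ 0.72873979 -0.06594042  0.08      ]
tin [ 4.01185473e-01 -1.77114911e-04  3.60000000e-02]
cal [ 0.36051931 -0.10275449  0.01      ] [ 0.31568766 -0.3011047   0.01      ] drv [ 0.69105364 -0.50704469  0.01      ] [ 0.50945671 -0.51631695  0.01      ]
depth chk [0.62987019 0.40201324 0.12737724]
depth chk [ 0.47265274  0.24308704 -0.00140711]
depth chk [ 0.5820472   0.1402278  -0.00074789]
```

View pics/s_chest.png

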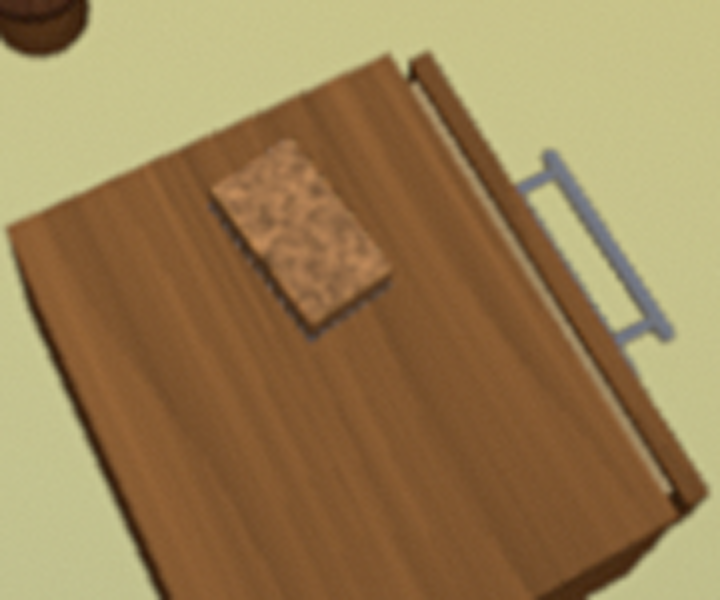

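```bash
cat >> h.py <<'E'
def Rdown(yaw): # tool x at yaw, pointing down
    x=np.array([np.cos(yaw),np.sin(yaw),0]);z=np.array([0,0,-1.]);return np.stack([x,np.cross(z,x),z],1)
E
python3 - <<'E'
from h import *
for yaw in(-5,175):
    R=Rdown(np.radians(yaw)); print(yaw,ctrl.ik([0.555,0.285,0.25],R),ctrl.ik([0.39,0.30,0.1],R))
ctrl.move_ptp([0.535,0.285,0.25],Rdown(np.radians(-5)))
grab('wrist','w1');grab('top','top1');s=ctrl.sense();print(s['time_s'],s['position'],s['q'])
E
```

```text
-5 [ 2.84447023e-01  2.59715453e-01  1.43393296e+00 -4.44089210e-16
  1.44794424e+00  3.71713485e-01] [ 4.13934308e-01  1.31434842e-01  1.90836512e+00 -4.44089210e-16
  1.10179269e+00  5.01200771e-01]
175 [ 2.84447023e-01  2.59715453e-01  1.43393296e+00 -4.44089210e-16
  1.44794424e+00 -2.76987917e+00] [ 4.13934308e-01  1.31434842e-01  1.90836512e+00 -4.44089210e-16
  1.10179269e+00 -2.64039188e+00]
1.7083 [0.53410666 0.28622678 0.24989199] [2.96138578e-01 2.19977969e-01 1.48216733e+00 2.96440315e-04
 1.43974923e+00 3.80906769e-01]
```

View pics/w1.png

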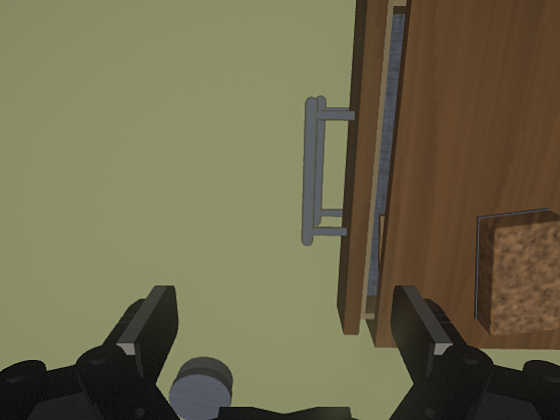

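View pics/top1.png

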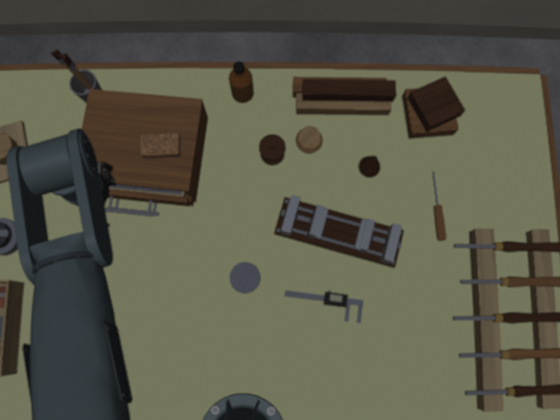

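Wrist view: the top drawer's bar runs from about (311,97) to (307,243). The lower bar sits just right of it, and the board front is at x≈350.

```bash
python3 - <<'E'
from h import *
c=load('w1')
for uv in((311,104),(309,170),(307,238)): print(atz(c,*uv,.0985),atd(c,*uv))
for uv in((404,340),(372,250),(366,320),(386,100)): print(atd(c,*uv))
a=atz(c,311,104,.0985);b=atz(c,307,238,.0985);e=a-b;print(np.linalg.norm(e),np.degrees(np.arctan2(-e[0],e[1])))
# chest edges: top front edge from (408,10) to (377,346)
for p,q,z in(((408,8),(377,344),.130),((358,2),(338,333),.119)):
    a=atz(c,*p,z);b=atz(c,*q,z);e=a-b;print(a,b,np.degrees(np.arctan2(-e[0],e[1])))
E
```

```text
[0.56093274 0.3520048  0.0985    ] [0.56078537 0.3521162  0.10081412]
[0.5559035  0.29826368 0.0985    ] [0.55583227 0.29859183 0.09999498]
[0.5501239  0.23600418 0.0985    ] [0.55008459 0.23656654 0.09984526]
[0.57617944 0.27797756 0.29977066]
[0.61350501 0.20837346 0.07558071]
[0.6035753  0.13877063 0.09007123]
[0.62678693 0.34871523 0.07592735]
0.11650311156740333 -5.32340458913573
[0.62745924 0.40960119 0.13      ] [0.6052758  0.14097752 0.13      ] -4.720878378454397
[0.59626158 0.41797066 0.119     ] [0.57191027 0.1473525  0.119     ] -5.141856928246648
```

```bash
python3 - <<'E'
from h import *
y=np.radians(-5.1);R=Rdown(y);ex=np.array([np.cos(y),np.sin(y),0])
h=np.array([0.5555,0.294,0.092])-0.001*ex
ctrl.move_gripper(0.028,30)
ctrl.move_ptp(h+[0,0,.06],R)
ctrl.movel(h,vel=.08)
s=ctrl.sense();print(s['time_s'],s['position'],s['wrist_force'],s['opening'])
grab('wrist','w2')
E
```

```text
3.675 [0.55487006 0.29422547 0.09235555] [ 0.26437656  0.45045767 -0.18240392] 0.028015550515259308
```

View pics/w2.png

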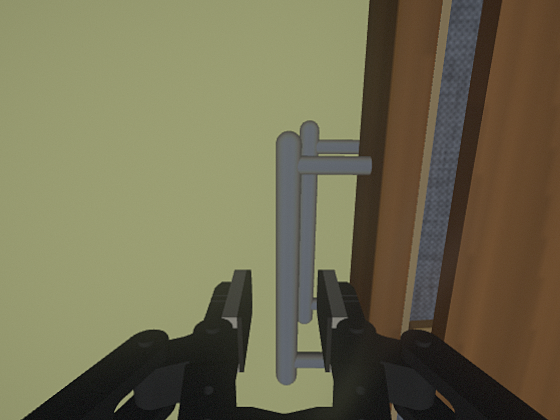

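The bar (x≈287) lies between the pads (240 and 325). Next I'll grip it and pull.

```bash
python3 - <<'E'
from h import *
y=np.radians(-5.1);ex=np.array([np.cos(y),np.sin(y),0])
ctrl.move_gripper(0.0,30)
s=ctrl.sense();p=np.array(s['position']);print(s['opening'],p)
ctrl.movel(p-0.168*ex,vel=.1)
s=ctrl.sense();print(s['time_s'],s['position'],s['wrist_force'],s['opening'])
ctrl.move_gripper(0.03)
p=np.array(s['position'])
ctrl.movel(p+[0,0,.1],vel=.2)
x=p+0.02*ex
# look into drawer from front: tool x=+y chest
ctrl.move_ptp([0.47,0.29,0.30],Rdown(y+np.pi/2))
grab('wrist','w3');s=ctrl.sense();print(s['time_s'],s['position'])
E
```

```text
1.5833034890226178e-05 [0.55460468 0.29413333 0.09223487]
5.9333 [0.38775217 0.30901361 0.09226594] [-0.09431106  0.11429842 -0.41920849] -8.249176282481839e-05
8.5083 [0.46951831 0.28995652 0.29906994]
```

View pics/w3.png

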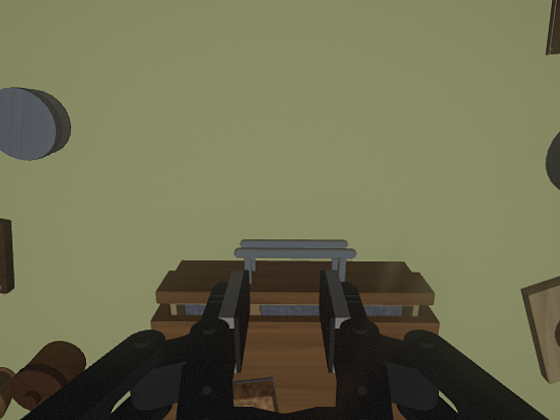

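The gripper shut completely (opening 0), so the pads missed the bar. The drawer is still almost closed. I'll check where the pads were relative to the bar.

```bash
python3 - <<'E'
from h import *
c=load('w2')
t=np.array([0.55487,0.29422,0.09236])
print('tcp px',proj(c,[t,t-[0,0,.014],t+[0,0,.005],[.5555,.294,.096]]))
for uv in((288,160),(288,250),(287,340),(240,280),(236,330),(327,280),(330,330),(309,140)): print(uv,atd(c,*uv))
E
```

```text
tcp px [[284.85627775 265.37675761]
 [284.81215533 253.08708685]
 [284.87366036 270.21786393]
 [286.24137344 269.18741361]]
(288, 160) [0.56077313 0.34645625 0.10066032]
(288, 250) [0.55729957 0.3058283  0.10057493]
(287, 340) [0.55271393 0.25798936 0.10074205]
(240, 280) [0.53831577 0.30579827 0.12499708]
(236, 330) [0.53938992 0.30158482 0.15089938]
(327, 280) [0.5720439  0.30274963 0.12489442]
(330, 330) [0.57005304 0.29837138 0.15022126]
(309, 140) [0.57284167 0.34645756 0.04741491]
```

```bash
python3 - <<'E'
from h import *
for n,t in(('w1',[0.53410666,0.28622678,0.24989199]),('w2',[0.55487,0.29422,0.09236]),('w3',[0.46951831,0.28995652,0.29906994])):
    c=load(n);d=c['depth'];print(n,ray(c,280,210)[0]-np.array(t))
    pts=[]
    for v in range(230,360,4):
        for u in range(100,460,4):
            p=atd(c,u,v)
            if d[v,u]>0 and d[v,u]<0.24: pts.append((*(p-np.array(t)),u,v,d[v,u]))
    pts=np.array(pts); 
    i=np.argsort(pts[:,2])[:8]; print(pts[i].round(3))
E
```

```text
w1 [0.00685453 0.08087385 0.1622158 ]
[[-4.30e-02  2.00e-03  3.30e-02  1.76e+02  3.06e+02  1.50e-01]
 [ 4.20e-02 -8.00e-03  3.40e-02  3.92e+02  3.14e+02  1.49e-01]
 [ 4.20e-02 -5.00e-03  3.40e-02  3.92e+02  3.06e+02  1.48e-01]
 [ 4.20e-02 -6.00e-03  3.40e-02  3.92e+02  3.10e+02  1.49e-01]
 [-4.30e-02  1.00e-03  3.40e-02  1.76e+02  3.10e+02  1.48e-01]
 [-4.30e-02 -1.00e-03  3.40e-02  1.76e+02  3.14e+02  1.48e-01]
 [ 4.20e-02 -1.10e-02  3.50e-02  3.92e+02  3.22e+02  1.50e-01]
 [-4.30e-02 -2.00e-03  3.50e-02  1.76e+02  3.18e+02  1.49e-01]]
w2 [0.00689114 0.0811085  0.1622833 ]
[[ 1.40e-02 -4.00e-02 -4.70e-02  3.12e+02  2.86e+02  2.36e-01]
 [ 1.40e-02 -4.20e-02 -4.70e-02  3.12e+02  2.90e+02  2.37e-01]
 [ 1.30e-02 -4.80e-02 -4.70e-02  3.12e+02  2.98e+02  2.39e-01]
 [ 1.30e-02 -4.50e-02 -4.70e-02  3.12e+02  2.94e+02  2.37e-01]
 [ 9.00e-03 -3.00e-03 -4.70e-02  3.00e+02  2.34e+02  2.24e-01]
 [ 1.40e-02 -3.40e-02 -4.70e-02  3.12e+02  2.78e+02  2.34e-01]
 [ 1.40e-02 -3.10e-02 -4.60e-02  3.12e+02  2.74e+02  2.33e-01]
 [ 1.40e-02 -3.60e-02 -4.60e-02  3.12e+02  2.82e+02  2.35e-01]]
w3 [-0.08199884  0.00662112  0.16223762]
[[ 1.13e-01 -7.20e-02 -2.30e-01  2.32e+02  2.70e+02  1.53e-01]
 [ 1.00e-01 -4.90e-02 -2.00e-01  2.48e+02  2.70e+02  1.54e-01]
 [-6.00e-03  1.50e-02  2.00e-02  3.20e+02  2.74e+02  1.58e-01]
 [-4.00e-03  1.50e-02  2.10e-02  3.20e+02  2.78e+02  1.57e-01]
 [-3.00e-03  1.50e-02  2.20e-02  3.20e+02  2.82e+02  1.58e-01]
 [-2.00e-03  1.40e-02  2.20e-02  3.20e+02  2.86e+02  1.58e-01]
 [ 0.00e+00  1.40e-02  2.30e-02  3.20e+02  2.90e+02  1.58e-01]
 [ 2.00e-03  1.40e-02  2.30e-02  3.20e+02  2.94e+02  1.59e-01]]
```

The depth readings show the real fingertips about 34 mm further back than the stated tool data: 20 mm above the TCP at 28 mm opening, where I expected 14 mm below it. That explains the miss. I'll lower by the difference and check with a picture before closing.

```bash
python3 - <<'E'
from h import *
y=np.radians(-5.1);R=Rdown(y);ex=np.array([np.cos(y),np.sin(y),0])
h=np.array([0.5555,0.294,0.057])-0.001*ex
ctrl.move_gripper(0.028,30)
ctrl.move_ptp(h+[0,0,.06],R)
grab('wrist','w4a')
ctrl.movel(h+[0,0,.03],vel=.1)
print(ctrl.sense()['wrist_force'])
ctrl.movel(h,vel=.06)
s=ctrl.sense();print(s['time_s'],s['position'],s['wrist_force'],s['opening'])
grab('wrist','w4')
E
```

```text
[-0.063557    0.53161152  0.29627116]
11.2417 [0.55448424 0.29406703 0.05681646] [-0.38664982 -0.84642815  0.57262429] 0.027760198073395026
```

View pics/w4.png

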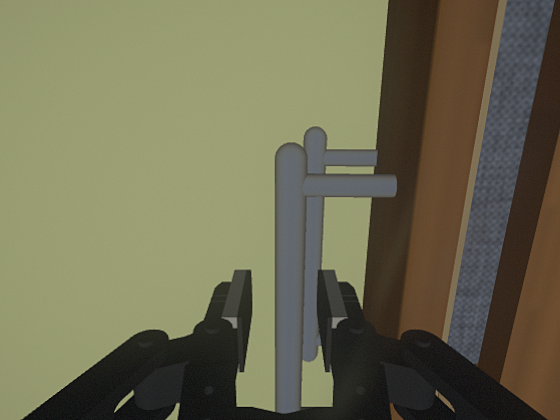

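```bash
python3 - <<'E'
from h import *
y=np.radians(-5.1);ex=np.array([np.cos(y),np.sin(y),0])
ctrl.move_gripper(0.0,30)
s=ctrl.sense();p=np.array(s['position']);print(s['opening'],p)
if s['opening']>.006:
    ctrl.movel(p-0.166*ex,vel=.12)
    s=ctrl.sense();print(s['time_s'],s['position'],s['wrist_force'],s['opening'])
    ctrl.move_gripper(0.028)
    p=np.array(s['position'])
    ctrl.movel(p+[0,0,.09],vel=.2)
    s=ctrl.sense();print(s['time_s'],s['position'],s['wrist_force'])
    grab('wrist','w5');grab('top','top5');grab('scene','scene5')
E
```

```text
0.010150002952216073 [0.55502806 0.29420034 0.05761131]
13.1083 [0.38821213 0.31026431 0.05760716] [-0.44359411  6.60855029  0.47390047] 0.009771318284681706
14.025 [0.38775612 0.3099522  0.14687277] [-0.55614252  0.83938689 -0.78319425]
```

View pics/scene5.png

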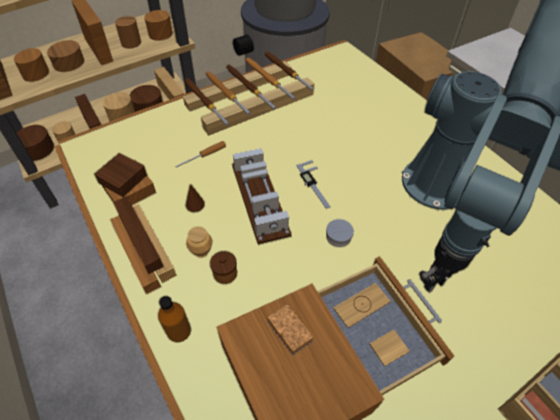

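View pics/top5.png

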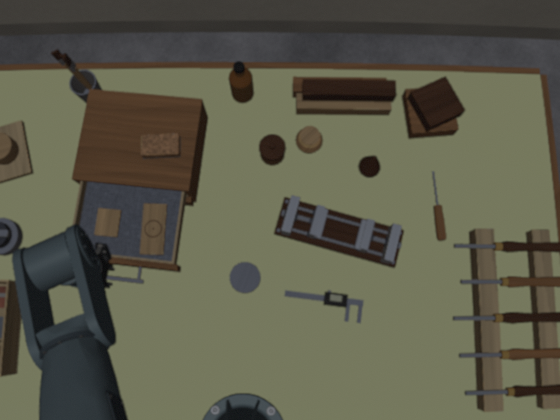

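The drawer is open. The panel with its ring is in the right half (scene (361,303), top (153,228)) and the offcut is on the left. Next is a close wrist view.

```bash
python3 - <<'E'
from h import *
print(atz(load('scene5'),361,303,.084),atz(load('top5'),153,228,.084))
y=np.radians(-5.1);ex=np.array([np.cos(y),np.sin(y),0])
m=atz(load('scene5'),361,303,.084)
p=m+0.06*ex;p[2]=.22
ctrl.move_gripper(.076)
ctrl.move_ptp(p,Rdown(y+np.pi/2))
grab('wrist','w6');s=ctrl.sense();print(s['time_s'],s['position'],s['q'])
E
```

```text
[0.51977105 0.22934026 0.084     ] [0.5172502  0.23176199 0.084     ]
16.3583 [0.57911504 0.22429323 0.21980681] [ 1.78611938e-01  2.75117346e-01  1.47585139e+00  1.11657189e-04
  1.39103894e+00 -1.30303127e+00]
```

View pics/w6.png

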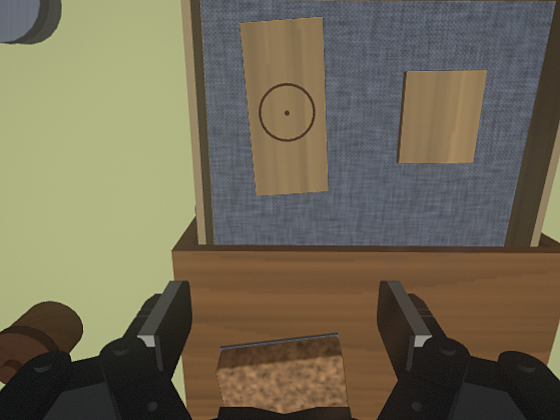

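```bash
python3 - <<'E'
from h import *
c=load('w6'); crop(c,225,5,345,205,4,'w6c')
P=np.array([atz(c,u,v,.084) for u,v in((240,24),(323,17),(328,191),(257,195))]);print(P.round(4),P.mean(0),atz(c,287,113,.084),atd(c,287,125))
for i,j in((0,3),(1,2),(0,1),(3,2)):
    e=P[j]-P[i];print(np.linalg.norm(e),np.degrees(np.arctan2(e[1],e[0])))
E
```

```text
[[0.4514 0.203  0.084 ]
 [0.4523 0.2626 0.084 ]
 [0.5809 0.2595 0.084 ]
 [0.5791 0.2009 0.084 ]] [0.51594727 0.23147452 0.084     ] [0.51596851 0.23123776 0.084     ] [0.52504522 0.23045548 0.08324335]
0.12771381369832344 -0.9564665328027512
0.12872288115475225 -1.3554112860626726
0.05957563166458154 89.2223077368279
0.05868479444475715 88.24285792222753
```

View pics/w6c.png

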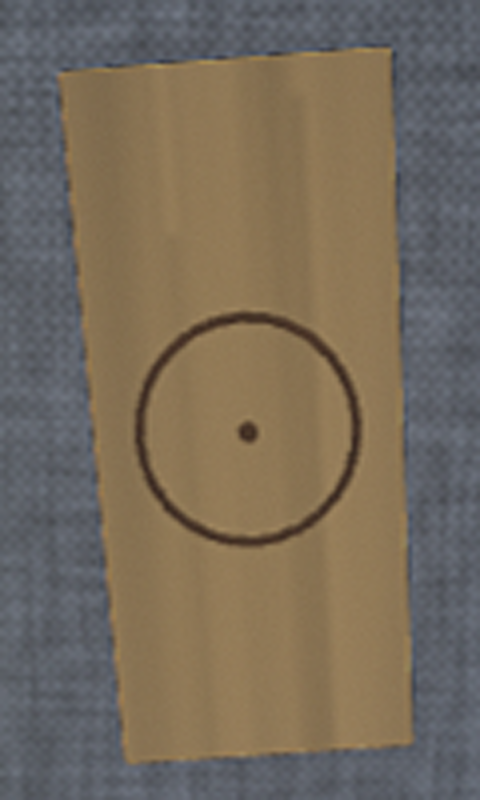

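```bash
python3 - <<'E'
from h import *
c=load('w6');t=np.array([0.57911504,0.22429323,0.21980681])
for uv in((187,290),(187,310),(188,284),(182,285),(382,290),(382,284)): print(uv,(atd(c,*uv)-t).round(4))
print('wall',atz(c,203,110,.075),atz(c,187,110,.108),atd(c,209,110),atd(c,192,110))
E
```

```text
(187, 290) [-0.0109 -0.0379  0.0335]
(187, 310) [-0.0034 -0.0386  0.0358]
(188, 284) [-0.0123 -0.0378  0.0314]
(182, 285) [-0.0149 -0.0384  0.0366]
(382, 290) [-0.0044  0.0377  0.0339]
(382, 284) [-0.0062  0.038   0.0325]
wall [0.50835702 0.16518249 0.075     ] [0.50613326 0.16096978 0.108     ] [0.50875527 0.1700229  0.07554878] [0.50646968 0.16431331 0.1072773 ]
```

```bash
python3 - <<'E'
from h import *
R=Rdown(np.radians(90-1.2))
g=np.array([0.516,0.2313,0.0515])
ctrl.move_gripper(.072,40)
ctrl.move_ptp(g+[0,0,.07],R)
ctrl.movel(g+[0,0,.02],vel=.15)
ctrl.movel(g,vel=.05)
s=ctrl.sense();print(s['time_s'],s['position'],s['wrist_force'])
ctrl.move_gripper(.05,40)
s=ctrl.sense();print(s['opening'],s['position'],s['wrist_force']);z0=s['position'][2]
ctrl.movel(g+[0,0,.03],vel=.1)
s=ctrl.sense();print(s['time_s'],s['opening'],s['wrist_force'])
grab('wrist','w7')
E
```

```text
18.15 [0.51578801 0.23127095 0.05122931] [ 0.12349287 -0.2809629   0.16317382]
0.05847096089050347 [0.51652365 0.23140537 0.05205224] [-0.05014113  0.49923645  2.8329558 ]
18.8667 0.05842241784801689 [ 0.13379822 -0.40156738 -0.16796547]
```

View pics/w7.png

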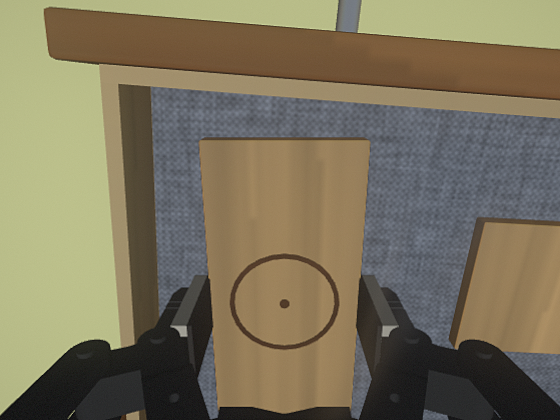

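The panel is held with its ring centred between the pads (dot at 285,303). Next I'll carry it over and find the holder in the wrist view.

```bash
python3 - <<'E'
from h import *
c=load('w7');s=ctrl.sense();t=np.array(s['position']);Rt=np.array(s['eef_rot'])
for uv in((285,295),(285,311),(230,150),(340,150),(285,200)): print(uv,(Rt.T@(atd(c,*uv)-t)).round(4))
for uv in((285,303),(201,139.5),(369,139.5)): print('planar',(Rt.T@(atz(c,*uv,t[2]+.0275+.0045)-t)).round(4))
a=np.radians(-15.5);ty=Rdown(a)[:,1];print(ty)
ctrl.movel(t+[0,0,.1],vel=.25)
hc=np.array([.524,-.242,0]);p=hc+.09*ty;p[2]=.35
ctrl.move_ptp(p,Rdown(a))
grab('wrist','w8');s=ctrl.sense();print(s['time_s'],s['position'],s['q'],s['opening'])
E
```

```text
(285, 295) [-0.0003 -0.0037 -0.0323]
(285, 311) [-0.0003  0.0038 -0.032 ]
(230, 150) [-0.0196 -0.0612 -0.032 ]
(340, 150) [ 0.0189 -0.0612 -0.0317]
(285, 200) [-0.0004 -0.043  -0.032 ]
planar [-0.0003  0.0001 -0.032 ]
planar [-0.0294 -0.0649 -0.032 ]
planar [ 0.0287 -0.0649 -0.032 ]
[-0.26723838 -0.96363045 -0.        ]
21.6167 [ 0.50040958 -0.32766656  0.34968842] [-7.78123330e-01  1.56367464e-01  1.36035076e+00  2.50719108e-04
  1.62546226e+00 -5.09459795e-01] 0.0582211272897198
```

View pics/w8.png

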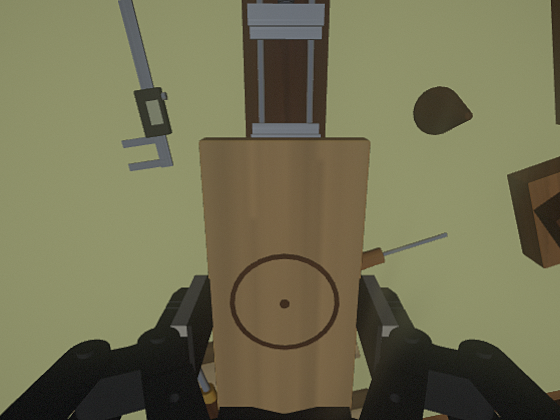

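```bash
python3 - <<'E'
from h import *
c=load('w8');crop(c,230,0,345,145,5,'w8c')
s=ctrl.sense();ty=np.array(s['eef_rot'])[:,1]
ctrl.movel(np.array(s['position'])+.05*ty+[0,0,-.08],vel=.25)
c=grab('wrist','w9');crop(c,210,0,365,145,5,'w9c');s=ctrl.sense();print(s['time_s'],s['position'])
E
```

```text
22.1917 [ 0.48806528 -0.37569627  0.27142258]
```

View pics/w8c.png

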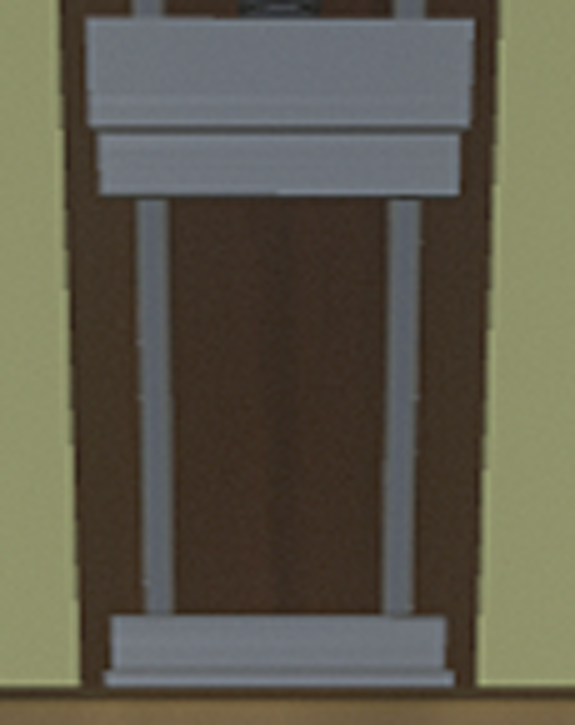

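View pics/w9c.png

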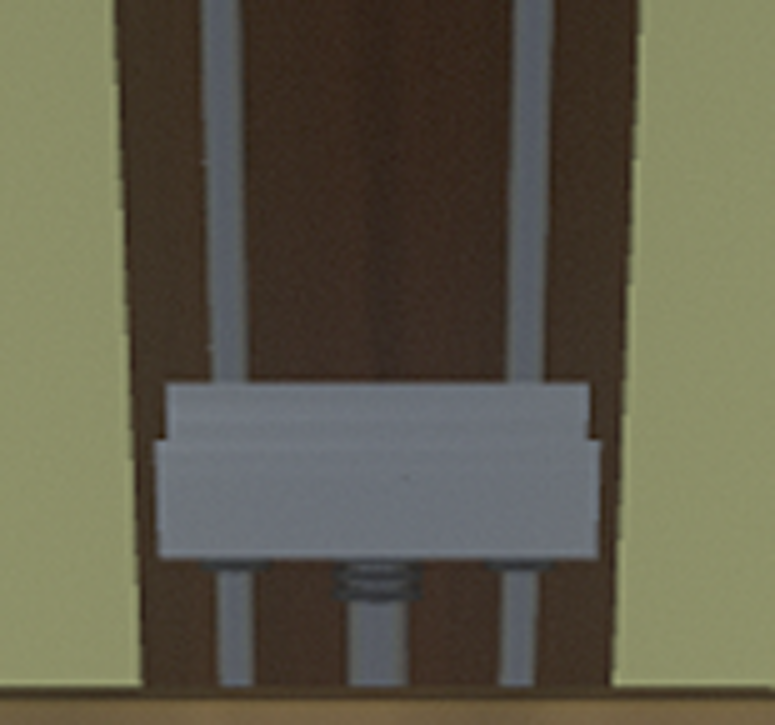

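```bash
python3 - <<'E'
from h import *
a=load('w8');b=load('w9')
R=Rdown(np.radians(-15.5));ty=R[:,1];tx=R[:,0]
def q(c,off,u,v,z): return atz(c,(u+.5)/5-.5+off[0],(v+.5)/5-.5+off[1],z)
o=np.array([.524,-.242,0])
for n,c,off,p,z in(('L lip',a,(230,0),[(88,128),(470,128)],.087),('L ledge',a,(230,0),[(100,195),(459,195)],.065),
 ('R ledge',a,(230,0),[(110,617),(445,617)],.065),('R lip',a,(230,0),[(105,672),(453,672)],.087),
 ('R ledge9',b,(210,0),[(166,384),(588,384)],.065),('R lip9',b,(210,0),[(156,440),(600,440)],.087),
 ('board8 top',a,(230,0),[(62,50),(497,50)],.018),('board8 bot',a,(230,0),[(80,650),(477,650)],.018),('board9 top',b,(210,0),[(116,50),(638,50)],.018),('board9 bot',b,(210,0),[(143,650),(613,650)],.018)):
    P=[q(c,off,u,v,z)-o for u,v in p];m=(P[0]+P[1])/2;e=P[1]-P[0]
    print(n,'along',(m@ty).round(4),'lat',(m@tx).round(4),'w',np.linalg.norm(e).round(4),'yaw',np.degrees(np.arctan2(e@ty,e@tx)).round(2))
E
```

```text
L lip along -0.0518 lat 0.0006 w 0.0782 yaw -0.11
L ledge along -0.0418 lat 0.0008 w 0.0781 yaw -0.11
R ledge along 0.0478 lat 0.0006 w 0.0781 yaw -0.13
R lip along 0.0578 lat 0.0009 w 0.0778 yaw -0.13
R ledge9 along 0.0482 lat 0.0008 w 0.0778 yaw -0.02
R lip9 along 0.0579 lat 0.0009 w 0.0777 yaw -0.02
board8 top along -0.078 lat 0.0007 w 0.1023 yaw -0.11
board8 bot along 0.0604 lat 0.0009 w 0.1028 yaw -0.13
board9 top along -0.0148 lat 0.0008 w 0.103 yaw -0.01
board9 bot along 0.1013 lat 0.0011 w 0.1021 yaw -0.03
```

The holder is fixed precisely: jaw widths measure 78 mm and the lip gap 110 mm. Its centre is 3.0 mm along and 0.8 mm across from my guess, with yaw as assumed. Next I'll tilt in the air above it and check before inserting.

```bash
cat >> h.py <<'E'
R0=Rdown(np.radians(-15.5));TX=R0[:,0];TY=R0[:,1];EZ=np.array([0,0,1.])
HC=np.array([.524,-.242,.065])+.003*TY+.0008*TX
OFF=np.array([-.0003,0,-.0275])
def pose(phi,c,h,lat=0):
    """phi tilt(rad), c: along-coordinate of farthest point of the low (+TY) end, h: height of low bottom corner over ledge"""
    u=np.cos(phi)*TY-np.sin(phi)*EZ;n=np.cos(phi)*EZ+np.sin(phi)*TY
    R=np.stack([TX,u,-n],1)
    low=HC+(c-.009*np.sin(phi))*TY+h*EZ+lat*TX   # low bottom corner
    P=low-.065*u+.0045*n
    return P-R@OFF,R,P
E
python3 - <<'E'
from h import *
f=np.radians(14)
w8=load('w8')
p,R,P=pose(f,.047,.045);
q=ctrl.ik(p,R);print(q)
ctrl.move_ptp(p,R);ctrl.pause(.2)
c=grab('wrist','w10');s=ctrl.sense();print(s['time_s'],p,s['position'],s['opening'])
t=np.array(s['position']);Rt=np.array(s['eef_rot'])
print('R err',np.abs(Rt-R).max())
# camera in tool frame before/after
o,d=ray(c,280,210);print('cam in tool',Rt.T@(o-t),Rt.T@d)
o,d=ray(w8,280,210);t8=np.array([0.50040958,-0.32766656,0.34968842]);print(R0.T@(o-t8),R0.T@d)
grab('scene','scene10')
E
```

```text
[-0.73527555  0.34498728  1.65869641  0.22936537  1.25706983 -0.54886665]
23.3417 [ 0.53062142 -0.22224012  0.10340812] [ 0.53126253 -0.22358215  0.10476113] 0.058721279981172846
R err 0.002384384589125172
cam in tool [ 9.42716714e-05 -8.12532047e-02 -1.62828541e-01] [-0.01111967  0.3133242   0.94967303]
[-0.00021041 -0.08125992 -0.16221134] [-0.01158254  0.3123975   0.94997274]
```

View pics/w10.png

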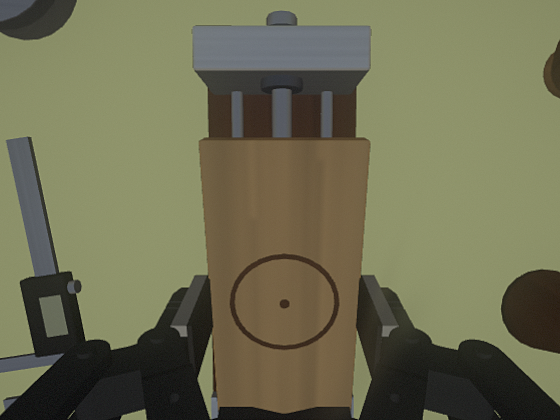

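View pics/scene10.png

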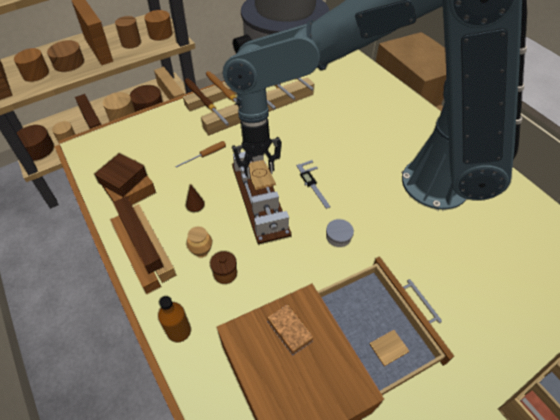

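```bash
cat >> h.py <<'E'
BIAS=np.zeros(3)
def here(n=4):
    return np.mean([ctrl.sense()['position'] for _ in range(n)],0)
def rep(tag=''):
    s=ctrl.sense();t=np.array(s['position']);Rt=np.array(s['eef_rot'])
    P=t+Rt@OFF;phi=np.arcsin(-Rt[2,1]);low=P+.065*Rt[:,1]+.0045*Rt[:,2]
    d=low-HC;top=low-.009*Rt[:,2]-HC
    print(tag,'t%.2f phi%.2f c%.4f h%.4f lat%.4f F(along,lat,z)'%(s['time_s'],np.degrees(phi),max(top@TY,d@TY),d[2],(P-HC)@TX),np.round([np.dot(s['wrist_force'],TY),np.dot(s['wrist_force'],TX),s['wrist_force'][2]],1),'op%.4f'%s['opening'],flush=True)
E
python3 - <<'E'
from h import *
f=np.radians(14)
p,R,P=pose(f,.047,.045)
for i in range(3): print(here(1)-p)
ctrl.pause(.1);rep()
p,R,P=pose(f,.047,.020)
ctrl.movel(p,vel=.08,rotation=R);rep('a')
print(here()-p)
ctrl.pause(.15);print(here()-p);rep('b')
E
```

```text
[ 0.00043222 -0.0010604   0.0010181 ]
[ 0.00043222 -0.0010604   0.0010181 ]
[ 0.00043222 -0.0010604   0.0010181 ]
 t23.49 phi13.97 c0.0475 h0.0455 lat0.0003 F(along,lat,z) [ 0.   0.4 -0.1] op0.0584
a t23.95 phi14.05 c0.0467 h0.0189 lat-0.0006 F(along,lat,z) [-0.1 -0.4  0.3] op0.0589
[-0.00054362  0.00052539 -0.00103386]
[ 0.00023301 -0.00016239  0.00023882]
b t24.10 phi13.99 c0.0471 h0.0203 lat0.0003 F(along,lat,z) [-0.6 -0.2 -1.1] op0.0590
```

```bash
python3 - <<'E'
from h import *
f=np.radians(14)
def go(c,h,v=.05,phi=f):
    p,R,P=pose(phi,c,h);ctrl.movel(p,vel=v,rotation=R)
go(.047,.004);ctrl.pause(.1);rep('pre')
go(.056,.003,.04);rep('under lip')
go(.0605,.001,.03);ctrl.pause(.1);rep('at wall')
grab('scene','scene11');c=grab('wrist','w11')
E
python3 -c "
from h import *
c=load('scene11');crop(c,220,130,310,250,5,'s11c')"
```

```text
pre t24.67 phi14.00 c0.0470 h0.0040 lat0.0001 F(along,lat,z) [ 0.7 -0.2 -0.8] op0.0586
under lip t25.04 phi14.00 c0.0565 h0.0031 lat0.0001 F(along,lat,z) [ 0.4  0.4 -0.5] op0.0589
at wall t25.46 phi14.03 c0.0601 h0.0010 lat-0.0000 F(along,lat,z) [-2.9  0.1  1. ] op0.0587
```

View pics/s11c.png

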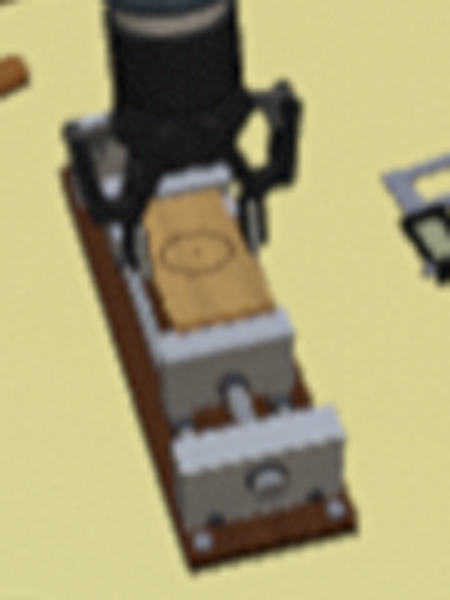

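View pics/w11.png

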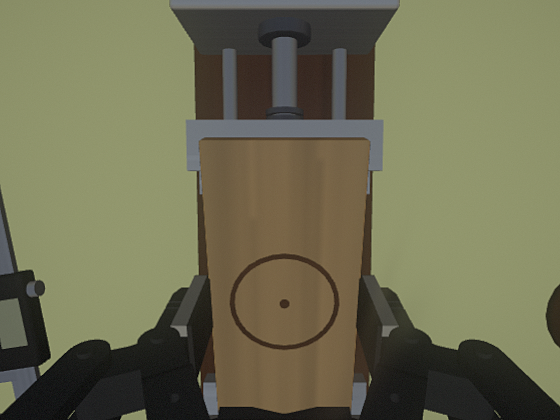

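Panel contact with the back wall shows as about −3 N. The panel (200–370) sits centred on the jaw (187–383) and hasn't slipped (dot still at 285,303). Pushing the jaw back next.

```bash
python3 - <<'E'
from h import *
f=np.radians(14)
def go(c,h,v=.05,phi=f):
    p,R,P=pose(phi,c,h);ctrl.movel(p,vel=v,rotation=R)
go(.068,.001,.05);rep('p1')
go(.079,.001,.05);ctrl.pause(.1);rep('p2')
c=grab('wrist','w12');grab('scene','scene12')
E
```

```text
p1 t25.86 phi14.06 c0.0674 h0.0010 lat-0.0000 F(along,lat,z) [-4.6  0.   0.4] op0.0585
p2 t26.32 phi14.16 c0.0772 h0.0009 lat-0.0001 F(along,lat,z) [-8.2  2.   1.6] op0.0584
```

View pics/w12.png

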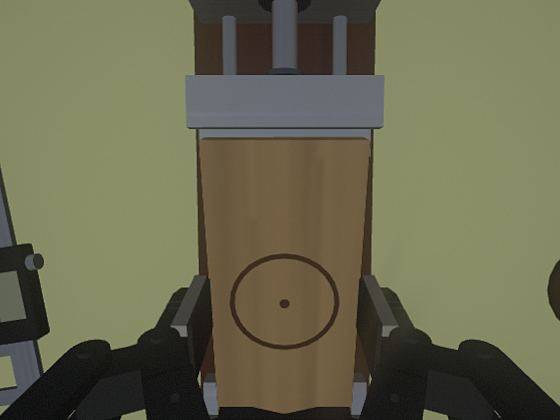

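The lip edge (v≈128) is clear of the panel's raised end (v≈140), with the ledge visible between them. I'll push 2 mm more to offset the arm's give, then rotate down.

```bash
python3 - <<'E'
from h import *
def go(c,h,v=.05,phi=0):
    p,R,P=pose(phi,c,h);ctrl.movel(p,vel=v,rotation=R)
go(.081,.001,.04,np.radians(14));rep('p3')
for d in (11,8):
    go(.081,.001,.03,np.radians(d));rep(d)
grab('wrist','w13')
for d in (5,2.5,0):
    go(.081,.001 if d else .0005,.03,np.radians(d));rep(d)
ctrl.pause(.1);rep('flat')
c=grab('wrist','w14');grab('scene','scene14')
E
```

```text
p3 t26.68 phi14.18 c0.0790 h0.0009 lat-0.0000 F(along,lat,z) [-8.9  1.   3.5] op0.0588
11 t26.95 phi11.17 c0.0784 h0.0008 lat-0.0001 F(along,lat,z) [-10.4   2.3   1.9] op0.0585
8 t27.23 phi8.16 c0.0784 h0.0007 lat-0.0001 F(along,lat,z) [-9.   1.2  1.5] op0.0584
5 t27.55 phi5.16 c0.0785 h0.0005 lat-0.0002 F(along,lat,z) [-9.6  2.9  0.4] op0.0586
2.5 t27.81 phi2.66 c0.0785 h0.0004 lat-0.0003 F(along,lat,z) [-10.3   0.8   1. ] op0.0586
0 t28.07 phi0.15 c0.0786 h-0.0001 lat-0.0004 F(along,lat,z) [-9.6  1.   1.6] op0.0582
flat t28.18 phi0.17 c0.0788 h-0.0001 lat-0.0004 F(along,lat,z) [-10.3   0.3   1.3] op0.0586
```

View pics/w14.png

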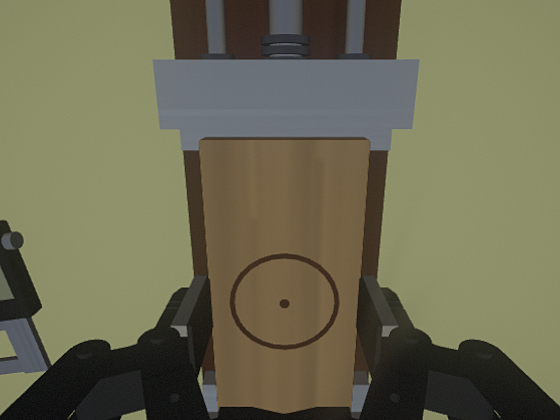

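```bash
python3 - <<'E'
from h import *
c=load('w14')
for uv in((285,150),(240,200),(330,200),(285,260),(285,90),(193,140)): print(uv,(atd(c,*uv)-HC)@np.stack([TY,TX,EZ],1))
def go(c,h,v=.05,phi=0,lat=0):
    p,R,P=pose(phi,c,h,lat);ctrl.movel(p,vel=v,rotation=R)
go(.073,.0003,.03);rep(1)
go(.066,.0003,.03,0,.0002);ctrl.pause(.1);rep(2)
grab('wrist','w15')
E
```

```text
(285, 150) [-4.65704168e-02 -2.79387582e-05  8.58076514e-03]
(240, 200) [-0.02843485 -0.01638064  0.00893528]
(330, 200) [-0.02829156  0.01645759  0.00829469]
(285, 260) [-4.08099063e-03  4.25949825e-05  8.23683399e-03]
(285, 90) [-6.65521394e-02 -6.71637415e-05  2.13768544e-02]
(193, 140) [-0.04879807 -0.03410558 -0.00042613]
1 t28.69 phi0.12 c0.0714 h-0.0001 lat-0.0004 F(along,lat,z) [-7.  -0.9  0.9] op0.0585
2 t29.18 phi0.01 c0.0661 h0.0001 lat-0.0003 F(along,lat,z) [-2.7 -3.4  0.7] op0.0588
```

View pics/w15.png

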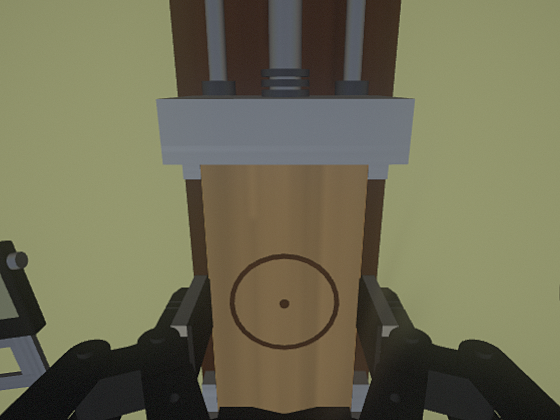

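The near end is now under the lip (v≈163). I'll ease back to the centre, let go and retreat.

```bash
python3 - <<'E'
from h import *
p,R,P=pose(0,.065,.0002,.0003);ctrl.movel(p,vel=.03,rotation=R);ctrl.pause(.15);rep('c')
ctrl.move_gripper(.066,20);rep('open');ctrl.move_gripper(.078);ctrl.pause(.2)
t=here();ctrl.movel(t+[0,0,.06],vel=.1)
ctrl.movel(t+.06*TY+[0,0,.2],vel=.25);ctrl.pause(.2);rep('up')
grab('wrist','w16');c=grab('scene','scene16');crop(c,220,130,310,250,5,'s16c');print(ctrl.sense()['position'])
E
```

```text
c t29.62 phi-0.02 c0.0653 h0.0001 lat-0.0002 F(along,lat,z) [-1.  -4.7  1.6] op0.0585
open t29.87 phi-0.05 c0.0655 h0.0007 lat0.0012 F(along,lat,z) [-0.2 -0.2  0.7] op0.0663
up t32.06 phi0.10 c0.1240 h0.1979 lat-0.0005 F(along,lat,z) [ 0.   0.2 -1. ] op0.0781
[ 0.50825868 -0.30226446  0.24087861]
```

View pics/w16.png

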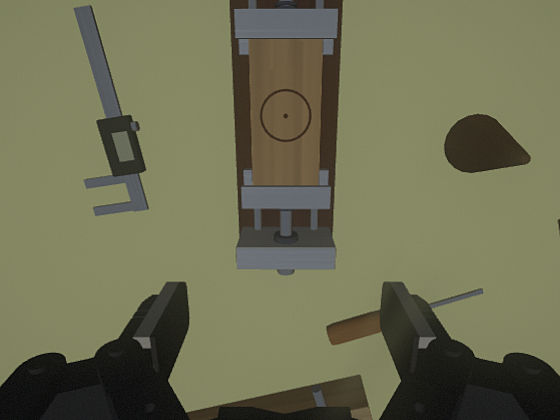

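View pics/s16c.png

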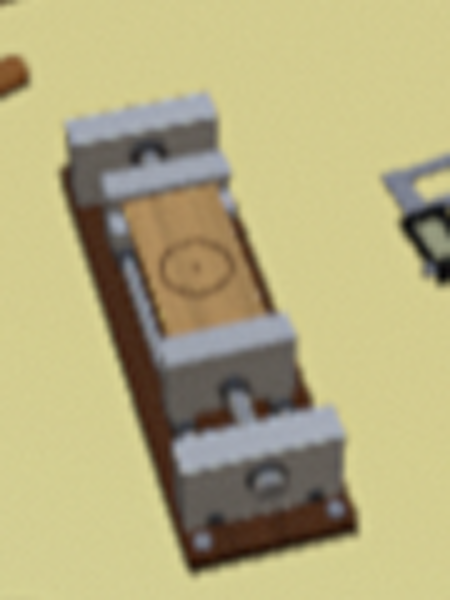

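The panel is seated under both lips (w16: lip edges at v≈38 and 186, dot at (286,116)). I'll measure the centring.

```bash
python3 - <<'E'
from h import *
c=load('w16');crop(c,225,0,345,210,3.8,'w16c')
B=np.stack([TY,TX,EZ],1)
print('dot',(atz(c,286,116,.074)-HC)@B)
for uv in((286,60),(286,170),(262,110),(312,110),(262,60),(312,170)): print(uv,((atd(c,*uv)-HC)@B).round(4))
def mid(l,r,v,z):
    a=(atz(c,l,v,z)-HC)@B;b=(atz(c,r,v,z)-HC)@B;return a.round(4),b.round(4),((a+b)/2).round(4)
g=cv2.cvtColor(c['color'],cv2.COLOR_BGR2HSV)
for v in(60,90,150,175):
    m=np.where((g[v,235:340,1]>80)&(c['color'][v,235:340,2]>95))[0]+235;print(v,m.min(),m.max(),mid(m.min()-.5,m.max()+.5,v,.074)[2])
print('lips',mid(235,338,38,.087),mid(242,330,186,.087))
E
```

```text
dot [0.00116268 0.00037071 0.009     ]
(286, 60) [-0.043   0.0003  0.009 ]
(286, 170) [0.0479 0.0005 0.0087]
(262, 110) [-0.0037 -0.02    0.0092]
(312, 110) [-0.0038  0.0224  0.0086]
(262, 60) [-0.043  -0.0193  0.0089]
(312, 170) [0.0479 0.0237 0.0084]
60 250 322 [-0.043   0.0002  0.009 ]
90 250 321 [-0.0198 -0.0001  0.009 ]
150 252 318 [ 0.0301 -0.0004  0.009 ]
175 253 318 [0.0524 0.0001 0.009 ]
lips (array([-0.0578, -0.039 ,  0.022 ]), array([-0.0578,  0.0401,  0.022 ]), array([-0.0578,  0.0006,  0.022 ])) (array([ 0.0593, -0.0377,  0.022 ]), array([0.0591, 0.0387, 0.022 ]), array([0.0592, 0.0005, 0.022 ]))
```

View pics/w16c.png

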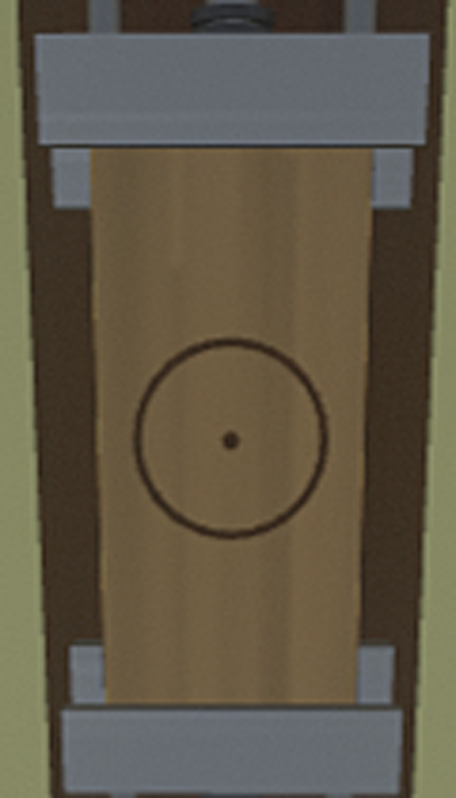

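The panel is flat (top 9 mm above the ledge), within about 0.5 mm of mid-width, square, and about 1 mm off along the jaws. I'll take one last scene look, then hand in.

```bash
python3 - <<'E'
from h import *
a=load('scene5')['color'].astype(int);c=load('scene16');b=c['color'].astype(int)
d=(np.abs(a-b).sum(2)>60).astype(np.uint8);n,_,st,_=cv2.connectedComponentsWithStats(d)
print([list(map(int,x)) for x in st[1:] if x[4]>15])
s=ctrl.sense();print(s['time_s'],s['wrist_force'])
ctrl.close_job()
E
```

```text
[[218, 0, 60, 123, 3220], [326, 0, 116, 32, 1248], [418, 0, 142, 294, 20199], [295, 31, 27, 6, 54], [424, 69, 38, 50, 832], [454, 104, 4, 8, 21], [450, 138, 12, 4, 16], [251, 160, 12, 4, 22], [240, 162, 10, 4, 18], [242, 164, 34, 35, 639], [253, 197, 25, 7, 40], [334, 283, 56, 44, 1235]]
32.1583 [-0.06340292  0.00117374 -0.40708848]
the job is handed in; nothing more can be done
```

View pics/scene16.png

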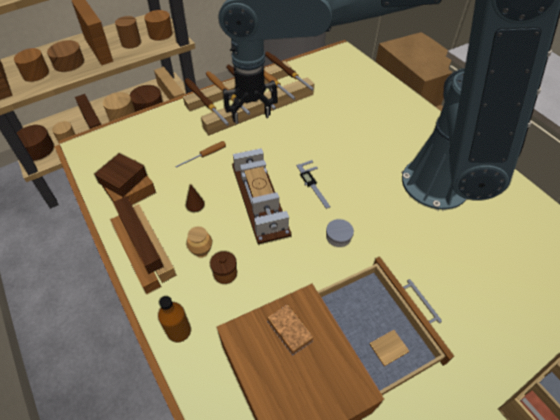

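The job is done and handed in at 32.2 s of the 51 s allowed. I pulled the top drawer open about 0.166 m and lifted out the panel. I tilted it 14° and pushed one end into a slot, driving that jaw back about 18 mm at about 10 N. Then I lowered the other end into the facing slot, eased the panel back to the middle, let go and withdrew.

**Panel, last check:** it lies flat on both ledges under both lips, its top 8.4–9.2 mm above ledge height (9 mm expected). It is within about 0.5 mm of mid-width, shows no measurable skew, and sits about 1 mm off centre along the jaws. The gripper is clear of it.

**Other things:** comparing scene pictures from before and after the transfer, only the arm, the holder area and the panel's old place in the drawer changed. The offcut is still in the drawer and the bystanders have not moved.

**What disagreed:**
- **Missed first grasp:** the fingertips are about 34 mm further back than the tool data says. My first grasp closed above the handle bar and pulled nothing, so I measured the offset from the wrist depth image and corrected for it.
- **Top camera:** my first, coarse fixes on the holder differed by about 8 mm between the top and scene pictures. I relied on the wrist camera for the grasps and the fit.

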